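Label the empty station of the dish carousel

ROBOT

A 7-joint arm with a two-finger parallel gripper is mounted at the origin on a cart in front of the work surface, level with it; the furniture and walls round the work are solid. World frame = base frame: x ahead of the robot, y to its left, z up, the work surface at z = 0. Lengths are in m, angles in rad, forces in N, time in s.
With the tool pointing down it reaches from about 0.425 to 1.025 m from the base axis. Payload 9.4 kg.
Tool frame: the origin (TCP) lies at the centre of the arm's flange, where the gripper is bolted on; the fingertips stand 173 mm ahead of it and the grasp point (between the pads) lies 155 mm ahead of it; z points along the fingers, y is the line along which they close (so a half turn about z gives the same grasp; the last joint's range is limited). The gripper opens to 85 mm and grips with 20 to 120 N. Pads are 22 mm wide; open, the fingers measure 114 mm over their backs; the gripper's body (76 mm by 85 mm) begins 54 mm behind the grasp point. The pads swing forward as they close: fully open they stand 13 mm farther back than shut.
Start: joints at [1.089, 0.599, -0.003, 1.599, 0.002, 0.943, -0.08], TCP at [0.286, -0.666, 0.405] pointing down, gripper open.
Joint ranges: [-2.57, 2.57], [-0.35, 1.97], [-1.29, 1.29], [0.11, 2.56], [-1.05, 4.19], [0.11, 1.86], [-2.63, 2.63]. Speed limits (rad/s): [2.22, 2.22, 3.01, 3.01, 3.14, 3.14, 3.14].

INTERFACE

Orientations are given as a unit quaternion [w, x, y, z].
In Python, from cell import ctrl, imaging, finder gives the robot as it stands.
- The arm moves only by the tool drive_tool, never from a script. Its argument "deltas" is a list of rows, each an object of numbers: "dx", "dy", "dz": the shift along the world's x, y, z in cm; "twist": the turn about the world's z in rad. A call has 1 to 12 rows; each row is the pose to reach, as a shift and turn from the pose commanded when the call began; what a row does not reach only later rows make up. A row lasts 1/12 s, in which the tool goes at most 41.7 mm and 7.16 degrees, less where a joint would pass 70% of its speed; a pose out of reach is approached as far as the arm can. A call with a gripper value outside its range is refused whole. "hand" is the opening, from 0 (shut) to 1 (fully open), set as the call begins (left out, the last holds). The fingers move at their own pace and stop on an object; "force" is the grip in N (left out, the last holds). Time passes only in rows, so rows that repeat a pose let the fingers close. It gives the time, the measured TCP pose, the force, the opening and the grip force at its end, in the units of the state.
- ctrl.get_state(): the state, without advancing time (a new reading comes with each control period).
- imaging.capture(name): name is "side" or "top" or "wrist"; returns a dict with "pixels" (420x560x3 uint8, red, green, blue), "fx", "fy", "cx", "cy" (pixels), "R" (3x3) and "t" (3): a world point X has camera coordinates R X + t; the wrist camera has in their place "tool_from_camera" (4x4, takes a point from camera to tool coordinates, whose origin is the TCP and whose axes are the flange's). Camera axes: x right, y down, z forward; pixel columns grow to the right and rows downward; lengths in m; the calibration is good to about 2 mm. A picture is of the moment at which its call begins: read the wrist's pose just before it. There is no depth.
- ctrl.finish_job(): hands the job in; it is judged then, once.
Trained networks look in the newest picture that a camera, given by its name, has taken for a name from the list of things; names that differ only in an ending like _2 or _b are one class to them, and where a whole thing is asked for, a point or a joint stands for the part that bears it (a point fixed in the world has none). Each returns a list of dicts, best first, with "confidence" (0 to 1); they miss things now and then, are a little off and sometimes report something else, mostly with a low value. They report only what shows in the picture. A call takes as long as a camera call. They do not tell look-alikes from the thing itself.
- finder.search_frame(camera, label): "centre" ([x, y, z] in m, in world coordinates, good to about 4 mm: the middle of the surface that is visible of it).
- finder.tip_of(camera, label): "centre" ([x, y, z] in m, in world coordinates, good to about 4 mm: a listed point, or the origin of a listed thing).
The state is a dict: "time_s": time; "joint_positions": joint angles; "dq": joint speeds; "effort": joint torques, N m; "eef_pos": TCP position; "orientation": TCP orientation; "wrist_force": force on the tool from outside, world axes, zero at the start; "wrist_torque": the same for the moment, N m; "grip_width": finger opening in m; "gripper_force": force on a finger pad.
Only numpy, scipy, OpenCV 4.12 (cv2) and the standard library are available. Lean on these libraries where they do the work, as an engineer would, in place of code of your own. Each camera call takes 0.05 s, during which the arm holds its last target. There are 200 camera calls.

TASK

Turn the dish carousel by its grip bar until the one station without a label holder faces the pointer on the foot and clicks into its detent there. Then take the wide label holder out of the wooden stand and push it, card side outward, down behind the lip of that station's rail, against the spring, until its shoulders are home on the rail's end blocks. Do not let go: finish gripping it upright and pressed fully home, so that its clamp screw can be tightened while you hold it; leave the narrow holder and the other things as they are.

Things in the scene. Friction and masses are not known exactly. Their poses are not given: they have to be found in the camera images.
- carousel (a joint): Turn of the carousel about its vertical axis, rad; grows counter-clockwise seen from above; 0: the station without a holder is over the pointer. Starts at -1.45 to -0.45 (that station left of the pointer). A spring roller gives a detent every 1.047 rad, also at 0: within 0.05 of it the released tray pulls itself in; crossing one takes about 0.25 N m, elsewhere 0.05 N m, and it stays where left.
- knob_grip (a point): On the carousel's axis, 132 mm above the bench, in the middle of the black grip bar: 62 mm long along this frame's x, 16 mm thick along y, 115 to 147 mm above the bench; turns with the tray. Dishes up to 82 mm high stand on the tray from 35 mm off the axis; label holders at the rim reach 106 mm high.
- foot: Fixed round grey foot, 196 mm across, under the carousel's hexagonal white tray (210 mm across flats); origin on the axis at bench level. Its -x axis runs along the pointer, a flat nose reaching 160 mm from the axis: the station there faces outward along -x. The foot may stand turned.
- rail_home (a point): Where the wide holder's origin is when home in the rail of the station without a holder: 112 mm from the axis, 34 mm above the bench; turns with the tray. Frame as the holder's: x points inward to the axis (the card faces -x), y along the rail, z up.
- rail_mouth (a point): 28 mm above rail_home, same axes: level with the tops of the rail's two black end blocks, 62 mm above the bench. The slot is 7 mm wide along x, 54 mm long along y between the blocks. Its inner wall rises to 70 mm above the bench; on the outer side the lip is 52 mm high, with a flared edge to 60 mm leaning outward by 7 mm.
- spring_seat (a joint): Travel of the spring strip in the bottom of that rail, m; 0: up, grows downward. The holder's tongue meets it 5 mm above home; it pushes up with 4.2 N at 0 and 7.7 N at 0.005, where the holder's shoulders land on the end blocks. Let go, the holder springs back up.
- label_holder: Wide T-shaped label holder, grey plastic, about 45 g, 72 mm high, paper card on its front (-x); origin in the middle of its lower edge, x through its thickness, y along its width. Tongue 50 mm wide, 5 mm thick, 28 mm high (lowest 4 mm: 44 x 4 mm); above it a panel 72 x 5 mm, its overhangs the shoulders. Stands 24 mm deep in the stand's groove, card facing the robot, leaning up to 3 degrees.
- holder_grip (a point): Middle of the grip bead along the wide holder's top, 66 mm above its origin: bead 72 mm wide, 10 mm thick, 60 to 72 mm above the origin. Grip it here, fingers closing along the holder's x.
- holder_card (a point): Middle of the wide holder's card, 3 mm in front (-x) of its origin and 44.5 mm above it.
- narrow_holder: A narrower label holder, 44 mm wide, else like the wide one (origin alike); stands in the same groove, 84 mm from the wide one (middle to middle), on either side of it. Too narrow for this rail; leave it.
- stand: Wooden bar with a groove, 176 mm long (y), 36 mm wide, 30 mm high, fixed; groove 6.5 mm wide, its bottom 6 mm above the bench. Origin under its middle.
- timer: Lab timer, 62 x 68 x 20 mm, bystander.
- marker_a: Marker pen lying on the bench, 124 mm long, bystander.
- marker_b: Marker pen lying on the bench, 124 mm long, bystander.
- fresh_dish: Petri dish, 62 mm across, 16 mm high, on the bench, bystander.
Not all that is in view belongs to the job. There is more than one size of the stand; the job needs the larger.

How it is judged:
By the outcome, as a careful person would: the job done as asked, in the order asked, and still so for the second after the job is handed in, while the arm keeps its last pose, push and grip.
It also fails if it takes over 54 s, if anything falls off the work surface, if the arm or the gripper's body presses on something with over 40 N, if the wrist force passes 120 N, or if a joint passes its speed limit or range.

## Working session

There is one attempt and no reset: what is moved stays moved. The work goes in short steps, Python scripts to look and compute and a tool call to move; the robot and the scene stay as the last step left them, time stands still between calls to the robot, and variables do not carry over. Pictures are saved under pics/ and viewed, at most 10 in all, crops included, and the job is handed in when it is done.

Besides the shell and the picture viewer there is one more tool, called after "Request:" as name(argument=value, ...), one argument or row to a line, values as JSON. drive_tool: Moves the arm, as the interface text tells. Its arguments: {"type":"object","properties":{"deltas":{"type":"array"},"hand":{"type":"number"},"force":{"type":"number"}},"required":["deltas"]}

```bash
mkdir -p pics
cat > h.py <<'E'
from cell import ctrl, imaging, finder
import numpy as np, cv2
from scipy.spatial.transform import Rotation as Ro
def snap(cam,name=None):
    s=ctrl.get_state(); p=imaging.capture(cam)
    if name: cv2.imwrite(f'pics/{name}.png',p['pixels'][:,:,::-1])
    if cam=='wrist':
        T=np.eye(4); q=s['orientation']; T[:3,:3]=Ro.from_quat([q[1],q[2],q[3],q[0]]).as_matrix(); T[:3,3]=s['eef_pos']
        W=T@np.array(p['tool_from_camera']); p['R']=W[:3,:3].T; p['t']=-p['R']@W[:3,3]
    p['R']=np.array(p['R']);p['t']=np.array(p['t'])
    return p
def proj(p,X):
    c=p['R']@np.array(X)+p['t']; return np.round([p['fx']*c[0]/c[2]+p['cx'],p['fy']*c[1]/c[2]+p['cy']],1)
def ray(p,u,v,z):
    d=p['R'].T@np.array([(u-p['cx'])/p['fx'],(v-p['cy'])/p['fy'],1]); o=-p['R'].T@p['t']
    return np.round(o+d*(z-o[2])/d[2],4)
def find(cam,p,l,f='tip_of'):
    for r in getattr(finder,f)(cam,l)[:3]: print(cam,l,np.round(r['centre'],4),round(r['confidence'],2),proj(p,r['centre']))
E
python3 - <<'E'
from h import *
a={}
for c in ['top','side']:
    a[c]=snap(c,c+'0')
    for l in ['knob_grip','foot','rail_home','holder_grip','holder_card','label_holder','narrow_holder','stand']: find(c,a[c],l)
cv2.imwrite('pics/both.png',cv2.resize(np.vstack([a['top']['pixels'],a['side']['pixels']])[:,:,::-1],None,fx=.714,fy=.714))
s=ctrl.get_state();print(s)
E
```

```text
top knob_grip [ 0.5799 -0.0137  0.132 ] 0.56 [250.9 199.7]
top foot [ 0.5747 -0.0134  0.0023] 0.77 [253.6 211.8]
top rail_home [0.5484 0.0911 0.0285] 0.69 [216.4 220.9]
top holder_grip [ 0.5139 -0.34    0.0703] 0.74 [373.9 222.8]
top holder_card [ 0.5112 -0.339   0.052 ] 0.51 [372.  224.9]
top label_holder [ 0.5127 -0.3385  0.0046] 0.66 [367.7 227.2]
top narrow_holder [ 0.5143 -0.2559  0.0058] 0.65 [339. 228.]
top stand [ 0.7406 -0.4353 -0.0017] 0.89 [391.5 151.3]
top stand [ 0.5174 -0.299  -0.0018] 0.61 [353.3 226.6]
side knob_grip [ 0.5813 -0.0161  0.1353] 0.85 [255.5 217.5]
side foot [ 0.5746 -0.01    0.0012] 0.81 [257.7 250.5]
side foot [ 0.3935 -0.1905 -0.0037] 0.69 [322.2 228. ]
side foot [ 0.5116 -0.3404  0.0751] 0.63 [300.7 181.4]
side rail_home [0.5499 0.0873 0.0366] 0.61 [255.3 264.8]
side holder_grip [ 0.5104 -0.3397  0.0712] 0.5 [301.  182.4]
side holder_card [ 0.5092 -0.3401  0.0482] 0.49 [301.  187.4]
side label_holder [ 0.5125 -0.3405  0.0068] 0.52 [299.7 196. ]
side narrow_holder [ 0.5168 -0.2561  0.0037] 0.59 [293.2 209.3]
side stand [ 7.457e-01 -4.362e-01  2.000e-04] 0.63 [250.8 174.8]
side stand [ 0.512  -0.3005 -0.0018] 0.62 [297.2 203.8]
{'time_s': 0.9, 'joint_positions': array([ 1.0892755 ,  0.59930892, -0.00249145,  1.59938903,  0.0017856 ,
        0.94290315, -0.07979664]), 'dq': array([ 0.00038044,  0.00024504, -0.00039446, -0.00134273,  0.00016841,
        0.00011228,  0.00024574]), 'effort': array([-1.27641881e-03, -7.76202822e+01,  1.56319231e+00, -2.58388889e+01,
        1.23667088e-02,  2.11796658e-03,  2.40974344e-05]), 'eef_pos': array([ 0.28554486, -0.66640535,  0.40467233]), 'orientation': array([ 2.50379366e-06,  9.79583895e-01,  2.01035799e-01, -1.99235586e-05]), 'wrist_force': array([ 0.17725202,  0.62733765, -0.46273754]), 'wrist_torque': array([-0.01060179,  0.04067711, -0.01925676]), 'gripper_force': 0.0, 'grip_width': 0.08548955285262436}
```

View pics/top0.png

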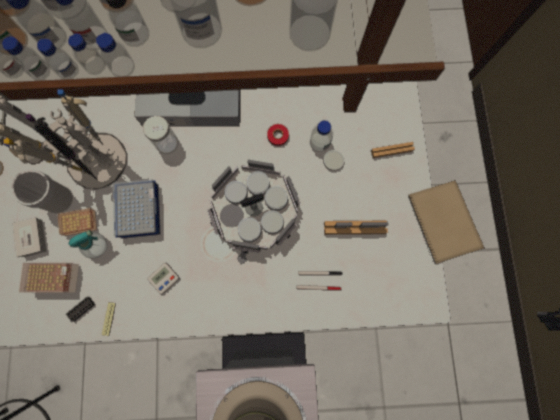

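View pics/side0.png

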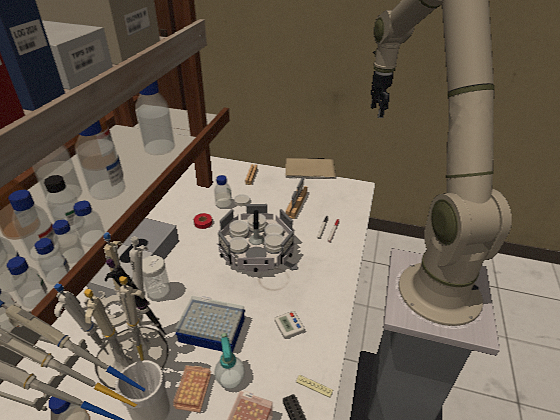

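The top view shows the carousel at (254,205) with its black bar. The large stand is at (355,228), the small stand at (393,150), the markers at (320,275), the timer at (163,278) and the bench dish at (217,243). The empty rail is at about (216,221). In the side view the carousel is at (257,240) and the stand at (298,200). I'll move over the stand first for a look on the way.

Request:
drive_tool(
  deltas=[
    {"dx": 2.4,"dy": 3.4,"twist": 0.12},
    {"dx": 4.8,"dy": 6.8,"twist": 0.24},
    {"dx": 7.2,"dy": 10.2,"twist": 0.36},
    {"dx": 9.6,"dy": 13.6,"twist": 0.48},
    {"dx": 12,"dy": 17,"twist": 0.6},
    {"dx": 14.4,"dy": 20.4,"twist": 0.72},
    {"dx": 16,"dy": 23.8,"twist": 0.84},
    {"dx": 17,"dy": 27.2,"twist": 0.96},
    {"dx": 18,"dy": 30.6,"twist": 1.08},
    {"dx": 18,"dy": 32,"twist": 1.17},
    {"dx": 18,"dy": 32,"twist": 1.17},
  ],
)

```text
invalid input at $.deltas[0]: expected keys dx, dy, dz, twist
```

Run:
```python
from h import *
p=snap('wrist','w1'); print(p['R'],-p['R'].T@p['t'],ctrl.get_state()['eef_pos'],ctrl.get_state()['joint_positions'],p['fx'],p['tool_from_camera'])
for l in ['holder_grip','holder_card','label_holder','narrow_holder','stand','rail_home','knob_grip']: find('wrist',p,l)
```

```text
[[ 3.94295672e-01 -9.18983612e-01  2.09888060e-04]
 [-8.87305120e-01 -3.80644348e-01  2.60383381e-01]
 [-2.39208167e-01 -1.02854275e-01 -9.65505283e-01]] [ 0.34650259 -0.64118889  0.37482584] [ 0.28554485 -0.66640486  0.40466167] [ 1.08928905  0.5993152  -0.00251417  1.59940523  0.00180174  0.94286559
 -0.07982185] 309.82197544813766 [[ 4.70919764e-04 -9.65515648e-01 -2.60344603e-01  6.59634898e-02]
 [ 9.99999866e-01  3.99223837e-04  3.28268147e-04  8.30883518e-04]
 [-2.13012261e-04 -2.60344723e-01  9.65515707e-01  2.98438491e-02]
 [ 0.00000000e+00  0.00000000e+00  0.00000000e+00  1.00000000e+00]]
```

View pics/w1.png

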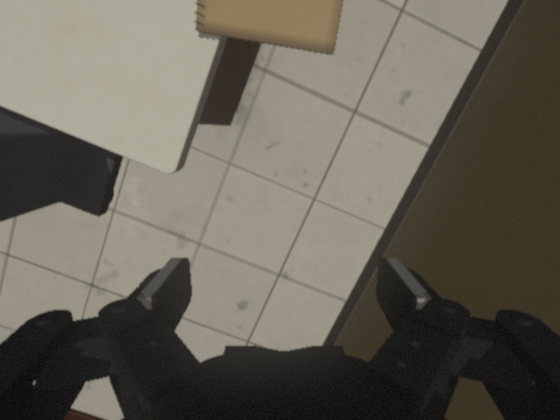

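Every row needs all four keys. This picture shows only the floor and the bench corner at (180,165), because the move was refused.

Request:
drive_tool(
  deltas=[
    {"dx": 2.4,"dy": 3.4,"dz": 0,"twist": 0.12},
    {"dx": 4.8,"dy": 6.8,"dz": 0,"twist": 0.24},
    {"dx": 7.2,"dy": 10.2,"dz": 0,"twist": 0.36},
    {"dx": 9.6,"dy": 13.6,"dz": 0,"twist": 0.48},
    {"dx": 12,"dy": 17,"dz": 0,"twist": 0.6},
    {"dx": 14.4,"dy": 20.4,"dz": 0,"twist": 0.72},
    {"dx": 16,"dy": 23.8,"dz": 0,"twist": 0.84},
    {"dx": 17,"dy": 27.2,"dz": 0,"twist": 0.96},
    {"dx": 18,"dy": 30.6,"dz": 0,"twist": 1.08},
    {"dx": 18,"dy": 33,"dz": 0,"twist": 1.17},
    {"dx": 18,"dy": 33,"dz": 0,"twist": 1.17},
  ],
)

```text
time_s: 2.22
eef_pos: [0.4667, -0.331, 0.4051]
orientation: [-0.001, 0.701, 0.713, 0.001]
wrist_force: [-0.8, 0.8, -0.1]
grip_width: 0.0856
gripper_force: 0.0
```

Run:
```python
from h import *
p=snap('wrist','w2'); print(ctrl.get_state()['eef_pos'],ctrl.get_state()['joint_positions'],ctrl.get_state()['orientation'])
for l in ['holder_grip','holder_card','label_holder','narrow_holder','stand','rail_home','knob_grip']: find('wrist',p,l)
```

```text
[ 0.46613555 -0.33385661  0.40510156] [ 0.77765815  0.43778818 -0.35613782  1.93617555  0.20616321  0.8025516
  0.31734084] [-3.23371284e-05  7.03936568e-01  7.10262776e-01  3.08484882e-04]
wrist holder_grip [ 0.5169 -0.3403  0.0765] 0.68 [333.3 206.6]
wrist holder_card [ 0.5076 -0.3417  0.0493] 0.72 [320.7 201.6]
wrist holder_card [ 0.5143 -0.3407  0.0728] 0.26 [330.1 206.1]
wrist label_holder [ 0.5151 -0.3382  0.007 ] 0.84 [323.  190.9]
wrist stand [ 7.422e-01 -4.333e-01  5.000e-04] 0.87 [491.8 264. ]
wrist stand [ 0.5101 -0.2998 -0.0008] 0.73 [319.6 158.2]
```

View pics/w2.png

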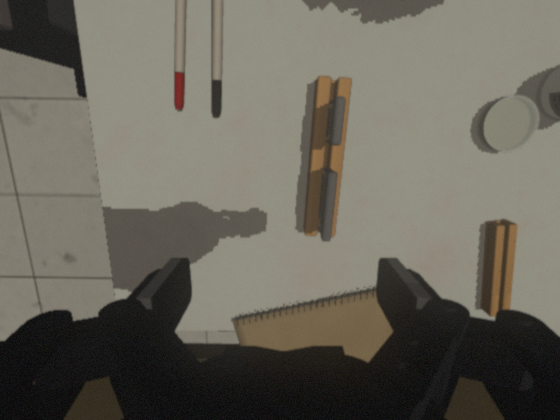

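This view of the large stand shows the wide holder at (328,205), the longer one, and the narrow holder at (338,120). The short bar at (503,265) is the smaller stand. The wide holder is therefore at about (0.514,-0.340). Next I'll go above the carousel.

Request:
drive_tool(
  deltas=[
    {"dx": 1.3,"dy": 3.8,"dz": 0,"twist": 0.05},
    {"dx": 2.6,"dy": 7.6,"dz": 0,"twist": 0.1},
    {"dx": 3.9,"dy": 11.4,"dz": 0,"twist": 0.15},
    {"dx": 5.2,"dy": 15.2,"dz": 0,"twist": 0.2},
    {"dx": 6.5,"dy": 19,"dz": 0,"twist": 0.25},
    {"dx": 7.8,"dy": 22.8,"dz": 0,"twist": 0.25},
    {"dx": 9.1,"dy": 26.6,"dz": 0,"twist": 0.25},
    {"dx": 10.4,"dy": 30.4,"dz": 0,"twist": 0.25},
    {"dx": 11.1,"dy": 32.2,"dz": 0,"twist": 0.25},
    {"dx": 11.1,"dy": 32.2,"dz": 0,"twist": 0.25},
    {"dx": 11.1,"dy": 32.2,"dz": 0,"twist": 0.25},
  ],
)

```text
time_s: 3.53
eef_pos: [0.5769, -0.0136, 0.4044]
orientation: [-0.0, 0.611, 0.792, -0.0]
wrist_force: [0.2, -0.6, -0.8]
grip_width: 0.0854
gripper_force: 0.0
```

Run:
```python
from h import *
p=snap('wrist','w3'); s=ctrl.get_state(); print(s['eef_pos'],s['joint_positions'],s['orientation'])
np.savez('w3.npz',**{k:p[k] for k in ['R','t','fx','fy','cx','cy']})
for l in ['knob_grip','foot','rail_home','rail_mouth','holder_grip','narrow_holder']: find('wrist',p,l)
```

```text
[ 0.57654956 -0.01498134  0.40432896] [ 0.24442607  0.45455144 -0.44654597  1.92547635  0.26310476  0.81927311
 -0.09024093] [-1.17432108e-04  6.12005771e-01  7.90853166e-01 -4.38308614e-04]
wrist knob_grip [ 0.5784 -0.0181  0.1319] 0.71 [283.6 216.2]
wrist foot [ 5.798e-01 -1.920e-02  1.000e-04] 0.66 [284.6 187.7]
wrist rail_home [0.5496 0.0901 0.0352] 0.95 [283.2  84.9]
wrist rail_mouth [0.55   0.092  0.0627] 0.86 [284.1  78.9]
wrist rail_mouth [0.5509 0.0881 0.0339] 0.22 [284.   87.4]
wrist narrow_holder [ 0.5138 -0.2566  0.0077] 0.48 [194.7 340.5]
```

View pics/w3.png

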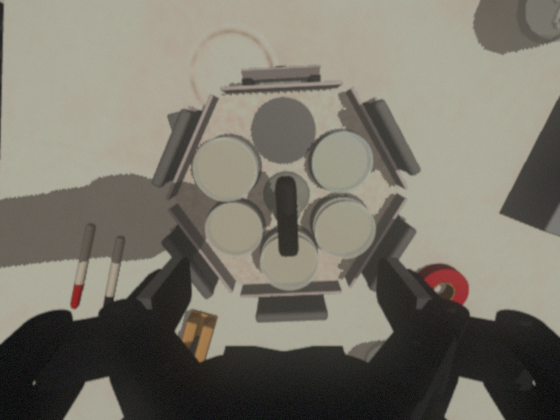

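The carousel from above: the black bar runs from (286,180) to (287,255), aligned with the tool x axis, and the empty rail is at (283,80). The other five stations carry holders. The pointer isn't obvious, possibly in shadow on the left near (160,200), so I'll enhance that part.

Run:
```python
import cv2,numpy as np
a=cv2.imread('pics/w3.png')[90:290,90:290]; b=cv2.imread('pics/top0.png')[150:280,190:320]
f=lambda i:cv2.resize((255*(i/255.)**.45).astype(np.uint8),(400,500),interpolation=cv2.INTER_CUBIC)
g=cv2.createCLAHE(3,(4,4)); 
cv2.imwrite('pics/e1.png',np.hstack([f(a),f(b)]))
```

```text
(no output)
```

View pics/e1.png

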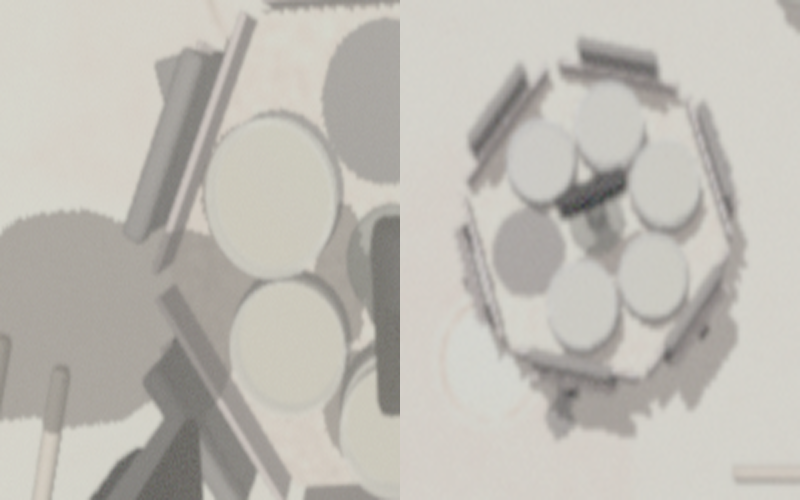

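The left crop shows a grey nose tip peeking out past the upper-left holder at crop (160,65), which is about pixel (169,116) in w3. The top crop shows it at (165,400), about pixel (244,254). I'll compute its bearing from both.

Run:
```python
from h import *
p=dict(np.load('w3.npz')); c=np.array([.5775,-.0155,0]) 
def b(q): d=q-c; return np.round([np.hypot(*d[:2]),np.degrees(np.arctan2(d[1],d[0]))%360],3)
for uv in [(168,115),(175,115)]:
  for z in (0,.01): q=ray(p,*uv,z); print(uv,z,q,b(q))
P=snap('top')
for uv in [(243.6,254),(241,256)]: q=ray(P,*uv,.005); print('top',uv,q,b(q))
for uv in [(286,180),(287,255)]: print('bar',ray(p,*uv,.147))
print('rail',b(np.array([.5497,.0905,0])))
import scipy
# pointer candidates projections at several bearings, r=.16
for th in range(170,205,5):
  t=np.radians(th); X=c+[.16*np.cos(t),.16*np.sin(t),.005]; print(th,proj(p,X),proj(P,X))
S=snap('side','s1')
for cam,l in [('side','foot'),('side','rail_home'),('top','rail_home')]: find(cam,S if cam=='side' else P,l)
```

```text
(168, 115) 0 [0.4278 0.0291 0.    ] [1.5600e-01 1.6341e+02]
(168, 115) 0.01 [0.4313 0.0297 0.01  ] [1.5300e-01 1.6282e+02]
(175, 115) 0 [0.4356 0.0312 0.    ] [1.49000e-01 1.61783e+02]
(175, 115) 0.01 [0.439  0.0317 0.01  ] [1.46000e-01 1.61181e+02]
top (243.6, 254) [0.4538 0.0195 0.005 ] [1.29000e-01 1.64202e+02]
top (241, 256) [0.4486 0.027  0.005 ] [1.36000e-01 1.61752e+02]
bar [0.572  0.0135 0.147 ]
bar [ 0.588  -0.0441  0.147 ]
rail [  0.11  104.696]
170 [157.3 127.8] [246.6 266. ]
175 [154.  139.3] [251.5 266.4]
180 [151.7 151. ] [256.5 266.3]
185 [150.5 162.7] [261.4 265.9]
190 [150.3 174.3] [266.3 265. ]
195 [151.2 185.8] [271.1 263.6]
200 [153.  197.1] [275.8 261.9]
side foot [ 0.5782 -0.0111 -0.0016] 0.69 [256.8 250.7]
side foot [0.5483 0.0868 0.0347] 0.17 [255.8 265.3]
side rail_home [0.5473 0.0867 0.0351] 0.9 [256.1 265.2]
top rail_home [0.5454 0.0924 0.0289] 0.81 [216.  221.9]
```

The visible nose corner bears about 163°, so the pointer centre is at about 165–170°. The rail is at 105°, so the turn needed is about +1.1 rad. I'll grip the bar and turn most of that, then look again.

Request:
drive_tool(
  deltas=[
    {"dx": 0.25,"dy": 0,"dz": -4,"twist": 0},
    {"dx": 0.25,"dy": 0,"dz": -8,"twist": 0},
    {"dx": 0.25,"dy": 0,"dz": -11.5,"twist": 0},
    {"dx": 0.25,"dy": 0,"dz": -11.5,"twist": 0},
    {"dx": 0.25,"dy": 0,"dz": -11.5,"twist": 0},
  ],
)

```text
time_s: 4.55
eef_pos: [0.5788, -0.0142, 0.2887]
orientation: [-0.001, 0.612, 0.791, -0.001]
wrist_force: [0.3, 0.1, 0.9]
grip_width: 0.085
gripper_force: 0.0
```

Request:
drive_tool(
  deltas=[
    {"dx": 0,"dy": 0,"dz": 0,"twist": 0},
    {"dx": 0,"dy": 0,"dz": 0,"twist": 0},
    {"dx": 0,"dy": 0,"dz": 0,"twist": 0},
    {"dx": 0,"dy": 0,"dz": 0,"twist": 0},
    {"dx": 0,"dy": 0,"dz": 0,"twist": 0},
    {"dx": 0,"dy": 0,"dz": 0,"twist": 0},
    {"dx": 0,"dy": 0,"dz": 0,"twist": 0},
    {"dx": 0,"dy": 0,"dz": 0,"twist": 0},
  ],
  hand=0,
  force=40,
)

```text
time_s: 5.22
eef_pos: [0.5795, -0.0144, 0.2906]
orientation: [0.001, 0.612, 0.791, 0.001]
wrist_force: [-1.0, 0.6, 6.8]
grip_width: 0.0155
gripper_force: 39.9
```

Request:
drive_tool(
  deltas=[
    {"dx": 0,"dy": 0,"dz": 0,"twist": 0.06},
    {"dx": 0,"dy": 0,"dz": 0,"twist": 0.15},
    {"dx": 0,"dy": 0,"dz": 0,"twist": 0.24},
    {"dx": 0,"dy": 0,"dz": 0,"twist": 0.33},
    {"dx": 0,"dy": 0,"dz": 0,"twist": 0.42},
    {"dx": 0,"dy": 0,"dz": 0,"twist": 0.51},
    {"dx": 0,"dy": 0,"dz": 0,"twist": 0.6},
    {"dx": 0,"dy": 0,"dz": 0,"twist": 0.69},
    {"dx": 0,"dy": 0,"dz": 0,"twist": 0.78},
    {"dx": 0,"dy": 0,"dz": 0,"twist": 0.86},
    {"dx": 0,"dy": 0,"dz": 0,"twist": 0.9},
    {"dx": 0,"dy": 0,"dz": 0,"twist": 0.9},
  ],
)

```text
time_s: 6.22
eef_pos: [0.5786, -0.015, 0.2907]
orientation: [0.0, 0.206, 0.979, -0.001]
wrist_force: [-4.3, -2.6, 13.6]
grip_width: 0.0151
gripper_force: 40.7
```

Run:
```python
from h import *
p=snap('wrist','w4'); s=ctrl.get_state(); print(s['eef_pos'],s['orientation'],s['wrist_force'],s['wrist_torque'],s['joint_positions'])
np.savez('w4.npz',**{k:p[k] for k in ['R','t','fx','fy','cx','cy']})
for l in ['knob_grip','foot','rail_home','rail_mouth']: find('wrist',p,l)
```

```text
[ 0.5786732  -0.01504414  0.29067051] [ 5.73541768e-05  2.07089073e-01  9.78321763e-01 -8.00688806e-04] [-4.5078243  -2.84124506 12.32097016] [-0.32959191  0.85282159 -0.0972669 ] [ 0.34307344  0.64763172 -0.61871411  2.00847222  0.59944933  0.67223011
  0.48908783]
wrist knob_grip [ 0.5796 -0.0151  0.1317] 0.78 [285.6 276.3]
wrist foot [ 0.5779 -0.0183  0.0015] 0.71 [280.8 206.2]
wrist rail_home [0.48   0.0284 0.0359] 0.84 [284.9  60.7]
wrist rail_mouth [0.4789 0.0297 0.064 ] 0.92 [286.3  47.6]
```

View pics/w4.png

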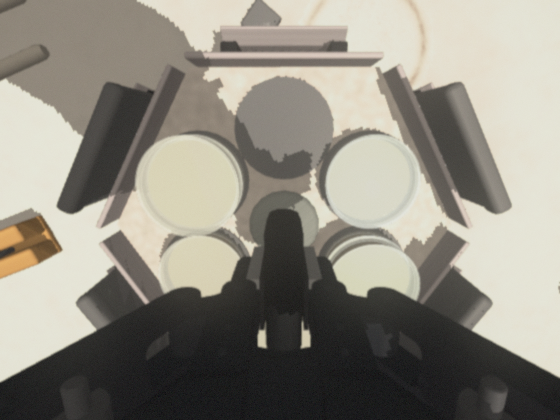

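The empty rail is at (284,45) at the top, and the grey pointer nose tip sits just left of it at (262,5). A bit more counter-clockwise turn is needed.

Run:
```python
from h import *
p=dict(np.load('w4.npz'));c=np.array([.579,-.0153,0])
def b(q): d=q-c; return np.round([np.hypot(*d[:2]),np.degrees(np.arctan2(d[1],d[0]))%360],3)
for uv in [(261,1),(262,14),(243,21),(281,21)]:
  for z in (0,.01): print(uv,z,b(ray(p,*uv,z)))
q=[0.2071,0.9783]; print('ydir',np.degrees(2*np.arctan2(q[1],q[0]))-90)
print('rail',b(np.array([.4795,.029,0])))
im=cv2.imread('pics/w4.png')[0:26,225:300]; cv2.imwrite('pics/c4.png',cv2.resize(im,None,fx=8,fy=8,interpolation=cv2.INTER_CUBIC))
```

```text
(261, 1) 0 [1.56000e-01 1.62666e+02]
(261, 1) 0.01 [1.53000e-01 1.62561e+02]
(262, 14) 0 [1.48000e-01 1.62815e+02]
(262, 14) 0.01 [1.45000e-01 1.62717e+02]
(243, 21) 0 [1.46000e-01 1.68598e+02]
(243, 21) 0.01 [1.43000e-01 1.68383e+02]
(281, 21) 0 [1.42000e-01 1.57346e+02]
(281, 21) 0.01 [1.39000e-01 1.57336e+02]
ydir 66.09461310345736
rail [1.09e-01 1.56e+02]
```

View pics/c4.png

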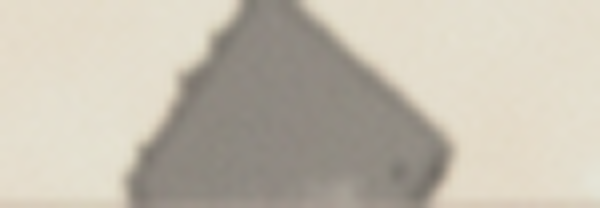

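The pointer apex bears about 163.1° (the middle of its corners is 163.0°) and the station is at 156.1°, so I'll turn +0.13 rad more. After that I'll release and let the detent seat itself.

Request:
drive_tool(
  deltas=[
    {"dx": 0,"dy": 0,"dz": 0,"twist": 0.04},
    {"dx": 0,"dy": 0,"dz": 0,"twist": 0.08},
    {"dx": 0,"dy": 0,"dz": 0,"twist": 0.12},
    {"dx": 0,"dy": 0,"dz": 0,"twist": 0.13},
    {"dx": 0,"dy": 0,"dz": 0,"twist": 0.13},
  ],
)

```text
time_s: 6.88
eef_pos: [0.5786, -0.0152, 0.2906]
orientation: [-0.0, 0.143, 0.99, -0.001]
wrist_force: [-6.0, -3.3, 12.8]
grip_width: 0.0152
gripper_force: 40.7
```

Run:
```python
from h import *
s=ctrl.get_state(); q=s['orientation'];print(s['eef_pos'],s['wrist_force'],s['wrist_torque'],np.degrees(2*np.arctan2(q[2],q[1])))
```

```text
[ 0.57862129 -0.01521057  0.29064802] [-5.99385261 -3.34628499 12.83875661] [-0.44612411  0.92783378 -0.08707736] 163.52744223137805
```

Request:
drive_tool(
  deltas=[
    {"dx": 0,"dy": 0,"dz": 0,"twist": 0},
    {"dx": 0,"dy": 0,"dz": 0,"twist": 0},
    {"dx": 0,"dy": 0,"dz": 0,"twist": 0},
    {"dx": 0,"dy": 0,"dz": 0,"twist": 0},
    {"dx": 0,"dy": 0,"dz": 0,"twist": 0},
    {"dx": 0,"dy": 0,"dz": 0,"twist": 0},
    {"dx": 0,"dy": 0,"dz": 4,"twist": 0},
    {"dx": 0,"dy": 0,"dz": 8,"twist": 0},
    {"dx": 0,"dy": 0,"dz": 11,"twist": 0},
    {"dx": 0,"dy": 0,"dz": 11,"twist": 0},
  ],
  hand=0.6,
)

```text
time_s: 7.72
eef_pos: [0.5802, -0.0133, 0.4054]
orientation: [0.004, 0.143, 0.99, 0.001]
wrist_force: [-0.4, 0.8, -0.2]
grip_width: 0.0515
gripper_force: 0.0
```

Run:
```python
from h import *
p=snap('wrist','w5'); s=ctrl.get_state(); q=s['orientation'];print(s['eef_pos'],np.degrees(2*np.arctan2(q[2],q[1])),s['wrist_force'])
np.savez('w5.npz',**{k:p[k] for k in ['R','t','fx','fy','cx','cy']})
for l in ['knob_grip','foot','rail_home','rail_mouth']: find('wrist',p,l)
```

```text
[ 0.57964658 -0.01398959  0.4027541 ] 163.5480161619741 [ 0.25731397 -0.02354488 -1.53814186]
wrist knob_grip [ 0.5802 -0.0169  0.1309] 0.74 [279.1 208.7]
wrist foot [ 0.5778 -0.0197 -0.0012] 0.7 [277.6 179.6]
wrist rail_home [0.4746 0.0167 0.0322] 0.77 [282.2  79.7]
wrist rail_mouth [0.4746 0.0174 0.062 ] 0.93 [282.9  74.9]
```

View pics/w5.png

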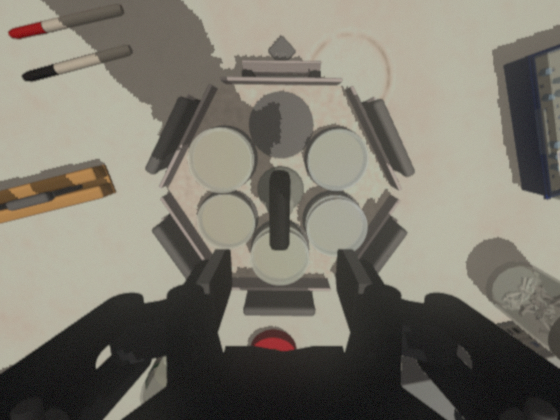

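The pointer apex at (281,37) is now in line with the rail centre at (282,72) and the bar at (280,210), so the station faces the pointer. I'll measure the rail line, end blocks and apex numerically.

Run:
```python
from h import *
p=dict(np.load('w5.npz')); im=cv2.imread('pics/w5.png'); g=cv2.cvtColor(im,cv2.COLOR_BGR2GRAY)
L=cv2.createLineSegmentDetector().detect(g)[0][:,0]
for l in L:
    if all(215<l[i]<350 for i in (0,2)) and all(30<l[i]<95 for i in (1,3)) and np.hypot(l[2]-l[0],l[3]-l[1])>14:
        a,b=ray(p,l[0],l[1],.06),ray(p,l[2],l[3],.06); d=b-a
        print(np.round(l,1),np.round(np.degrees(np.arctan2(d[1],d[0])),1))
L=[l for l in L if all(260<l[i]<300 for i in (0,2)) and all(170<l[i]<252 for i in (1,3)) and abs(l[3]-l[1])>25]
for l in L:
    d=ray(p,l[2],l[3],.147)-ray(p,l[0],l[1],.147); print('bar',np.round(l,1),np.round(np.degrees(np.arctan2(d[1],d[0])),1))
print(g[60:84:2,236:330:3])
q=ray(p,281,37,.003); print('apex',q)
for R in (.112,):
  for nm,A in [('mouth',(0.4746,.0174,.062))]: print(proj(p,A))
```

```text
[320.6  61.8 320.2  76.8] -16.6
[323.1  77.2 228.1  76.1] -107.0
[336.9  85.2 234.4  83.9] -107.1
[266.7  49.1 279.   35.1] 118.8
[223.1  79.9 338.1  81.3] 73.0
[241.6  68.6 271.9  72.7] 66.5
[299.4  60.  243.1  59.8] -106.4
[262.2  94.6 282.2  89.6] 86.5
[282.4  35.  295.8  50.3] 28.0
[273.1  71.7 305.6  72. ] 73.2
[273.1  55.6 289.4  56.2] 71.8
[296.8  62.8 318.3  60.8] 78.7
[270.6  63.1 295.6  63.1] 73.8
bar [289.7 174.4 289.4 218.1] -16.7
bar [289.2 223.1 288.5 248.1] -17.7
bar [269.3 248.1 269.  221.9] 163.4
bar [268.2 199.4 269.9 171.8] 159.3
[[111 106 121 126 125 122 121 121 120 123 119 120 119 113 107 107 105 113
  124 126 123 121 135 164 163 157 157 160 163 178 180 180]
 [126 106 123 132 132 130 134 134 134 132 133 137 138 143 142 145 144 144
  145 146 142 144 144 147 146 145 143 144 146 179 179 177]
 [113 105 119 125 124 126 124 124 124 124 127 127 125 124 125 124 127 126
  123 126 126 125 125 126 127 125 126 127 141 177 178 179]
 [106 105 109 126 127 125 127 125 125 125 125 126 125 126 127 127 125 124
  126 127 125 125 126 127 125 126 124 125 145 178 179 179]
 [104 107  98
[... 393 characters left out ...]
04  65  56  56  55  60  73  69  73  73  76  76  77  78  75  78  78
   76  83  83  77  80  77  72  63  65  66 103 178 178 179]
 [115 113  92  85  85  82  76  94  93  94  94  94  94  92  95  94  93  91
   90  89  89  91  93  93  76  71  72  71  97 152 174 175]
 [150 150 149 148 147 147 149 148 148 148 148 149 147 144 146 144 145 143
  142 141 145 145 145 143 140 138 137 129 131 140 149 152]
 [124 125 124 127 128 129 132 133 135 137 138 139 139 143 145 145 147 149
  150 148 148 150 147 151 150 152 151 154 152 153 156 156]
 [ 83  83  82  81  82  82  85  88  85  87  89  90  89  91  93  93  92  94
   93  94  92  92  93  96  96  98  97  97  99  99 103 101]]
apex [0.4295 0.0286 0.003 ]
[282.9  74.9]
```

Request:
drive_tool(
  deltas=[
    {"dx": -0.6,"dy": -3,"dz": 0,"twist": -0.12},
    {"dx": -1.2,"dy": -6,"dz": 0,"twist": -0.24},
    {"dx": -1.8,"dy": -9,"dz": 0,"twist": -0.36},
    {"dx": -2.4,"dy": -12,"dz": 0,"twist": -0.48},
    {"dx": -3,"dy": -15,"dz": 0,"twist": -0.6},
    {"dx": -3.6,"dy": -18,"dz": -1,"twist": -0.72},
    {"dx": -4.2,"dy": -21,"dz": -2.2,"twist": -0.84},
    {"dx": -4.8,"dy": -24,"dz": -3.4,"twist": -0.96},
    {"dx": -5.4,"dy": -27,"dz": -4.6,"twist": -1.08},
    {"dx": -6,"dy": -30,"dz": -5.8,"twist": -1.2},
    {"dx": -6.6,"dy": -32.6,"dz": -7.3,"twist": -1.28},
    {"dx": -6.6,"dy": -32.6,"dz": -7.3,"twist": -1.28},
  ],
)

```text
time_s: 8.97
eef_pos: [0.5099, -0.3458, 0.3223]
orientation: [-0.002, 0.71, 0.704, -0.002]
wrist_force: [-1.9, -0.6, 0.6]
grip_width: 0.051
gripper_force: 0.0
```

Request:
drive_tool(
  deltas=[
    {"dx": 0,"dy": 0,"dz": 0,"twist": 0},
    {"dx": 0,"dy": 0,"dz": 0,"twist": 0},
  ],
)

```text
time_s: 9.13
eef_pos: [0.5131, -0.3397, 0.3256]
orientation: [-0.001, 0.705, 0.709, 0.0]
wrist_force: [-0.2, -0.6, -0.0]
grip_width: 0.0515
gripper_force: 0.0
```

Run:
```python
from h import *
w=dict(np.load('w5.npz'))
for uv,z in [((281,76.7),.07),((254.5,73),.062),((307.5,73),.062),((280.7,33.3),.003)]:
    q=ray(w,*uv,z); d=q-[.579,-.0155,0]; print(uv,q,np.hypot(*d[:2]),np.degrees(np.arctan2(d[1],d[0])))
p=snap('wrist','w6'); s=ctrl.get_state(); q=s['orientation'];print(s['eef_pos'],np.degrees(2*np.arctan2(q[2],q[1]))-90)
np.savez('w6.npz',**{k:p[k] for k in ['R','t','fx','fy','cx','cy']})
for l in ['holder_grip','holder_card','label_holder','narrow_holder','stand']: find('wrist',p,l)
g=cv2.cvtColor(p['pixels'],cv2.COLOR_RGB2GRAY); L=cv2.createLineSegmentDetector().detect(g)[0][:,0]
for l in L:
    if all(200<l[i]<360 for i in (0,2)) and max(l[1],l[3])<300 and abs(l[3]-l[1])>40:
        a,b=ray(p,l[0],l[1],.072),ray(p,l[2],l[3],.072); d=b-a
        print(np.round(l,1),a[:2],b[:2],np.round(np.degrees(np.arctan2(d[1],d[0])),1))
```

```text
(281, 76.7) [0.4767 0.015  0.07  ] 0.10674989461353107 163.3984335368557
(254.5, 73) [ 0.4656 -0.0075  0.062 ] 0.11368183671985595 175.96465526235025
(307.5, 73) [0.4795 0.0399 0.062 ] 0.11388331747890029 150.8916429465743
(280.7, 33.3) [0.426  0.0293 0.003 ] 0.1594240885186426 163.67941738500429
[ 0.51345153 -0.33924244  0.32617431] 0.36543454998138714
wrist holder_grip [ 0.516  -0.3386  0.0724] 0.97 [287.1 216.5]
wrist holder_card [ 0.5098 -0.3418  0.0485] 0.77 [279.3 212.2]
wrist label_holder [ 0.5129 -0.3391  0.0063] 0.95 [283.3 197.9]
wrist narrow_holder [ 0.5148 -0.2515  0.007 ] 0.65 [286. 101.]
wrist stand [ 0.7434 -0.4361 -0.0011] 0.86 [500.1 287.2]
wrist stand [ 0.5098 -0.2999 -0.0006] 0.82 [280.2 155.8]
[291.2 191.8 286.6 263.1] [ 0.5189 -0.3198] [ 0.5159 -0.3767] -93.0
[254.4 145.7 256.  100.7] [ 0.4923 -0.2867] [ 0.494  -0.2566] 86.8
[314.2  49.4 300.2 253.1] [ 0.5327 -0.2246] [ 0.5264 -0.3682] -92.5
[296.8 108.1 290.  155.7] [ 0.522  -0.2613] [ 0.5176 -0.2936] -97.8
[264.3 141.9 265.9  89.4] [ 0.4994 -0.2841] [ 0.5008 -0.2494] 87.7
[260.6 246.9 263.1 175.6] [ 0.4958 -0.3633] [ 0.4983 -0.308 ] 87.4
[280.1 176.9 278.2 224.4] [ 0.5106 -0.3088] [ 0.5093 -0.345 ] -92.1
```

View pics/w6.png

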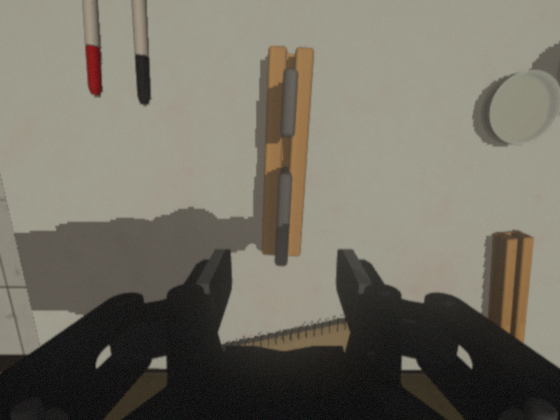

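Close view: the wide holder's bead runs from (286,170) to (281,262), centred at about (283,216), with the narrow one at (290,100). It is the longer of the two and stands in the larger stand, with a yaw of about -2.7°. I'll go down and grip it.

Request:
drive_tool(
  deltas=[
    {"dx": 0.05,"dy": 0.05,"dz": -3,"twist": -0.05},
    {"dx": 0.05,"dy": 0.05,"dz": -6,"twist": -0.05},
    {"dx": 0.05,"dy": 0.05,"dz": -8.5,"twist": -0.05},
    {"dx": 0.05,"dy": 0.05,"dz": -9.9,"twist": -0.05},
    {"dx": 0.05,"dy": 0.05,"dz": -9.9,"twist": -0.05},
    {"dx": 0.05,"dy": 0.05,"dz": -9.9,"twist": -0.05},
  ],
)

```text
time_s: 9.93
eef_pos: [0.5137, -0.3395, 0.2275]
orientation: [-0.001, 0.723, 0.691, -0.0]
wrist_force: [0.0, -0.4, 0.5]
grip_width: 0.0513
gripper_force: 0.0
```

Request:
drive_tool(
  deltas=[
    {"dx": 0,"dy": 0,"dz": 0,"twist": 0},
    {"dx": 0,"dy": 0,"dz": 0,"twist": 0},
    {"dx": 0,"dy": 0,"dz": 0,"twist": 0},
    {"dx": 0,"dy": 0,"dz": 0,"twist": 0},
    {"dx": 0,"dy": 0,"dz": 0,"twist": 0},
    {"dx": 0,"dy": 0,"dz": 0,"twist": 0},
    {"dx": 0,"dy": 0,"dz": 0,"twist": 0},
  ],
  hand=0,
  force=70,
)

```text
time_s: 10.52
eef_pos: [0.5136, -0.3401, 0.229]
orientation: [0.001, 0.723, 0.691, 0.0]
wrist_force: [-1.6, -0.8, 6.4]
grip_width: 0.0085
gripper_force: 68.4
```

Run:
```python
from h import *
s=ctrl.get_state(); q=s['orientation'];print(s['eef_pos'],np.degrees(2*np.arctan2(q[2],q[1]))-90,s['wrist_force'],s['wrist_torque'],s['grip_width'],s['gripper_force'])
```

```text
[ 0.51363238 -0.34010084  0.22903494] -2.645702051572016 [-1.60062264 -0.78604748  6.35300659] [0.1502816  0.36076985 0.00156209] 0.008478715355097718 68.4406328201294
```

Request:
drive_tool(
  deltas=[
    {"dx": 0,"dy": 0,"dz": 1.5,"twist": 0},
    {"dx": 0,"dy": 0,"dz": 3,"twist": 0},
    {"dx": 0,"dy": 0,"dz": 5,"twist": 0},
    {"dx": 0,"dy": 0,"dz": 8,"twist": 0},
    {"dx": 0,"dy": 0,"dz": 11,"twist": 0},
    {"dx": 0,"dy": 0,"dz": 14,"twist": 0},
    {"dx": 0,"dy": 0,"dz": 14,"twist": 0},
  ],
)

```text
time_s: 11.1
eef_pos: [0.5147, -0.3403, 0.374]
orientation: [0.004, 0.723, 0.691, 0.001]
wrist_force: [1.7, -0.7, -0.4]
grip_width: 0.0083
gripper_force: 68.9
```

Request:
drive_tool(
  deltas=[
    {"dx": -0.3,"dy": 3.2,"dz": 0,"twist": -0.02},
    {"dx": -0.7,"dy": 6.6,"dz": 0,"twist": -0.05},
    {"dx": -1.1,"dy": 10.2,"dz": 0,"twist": -0.08},
    {"dx": -1.5,"dy": 13.8,"dz": 0,"twist": -0.11},
    {"dx": -1.9,"dy": 17.4,"dz": 0,"twist": -0.14},
    {"dx": -2.3,"dy": 21,"dz": 0,"twist": -0.17},
    {"dx": -2.8,"dy": 24.6,"dz": 0,"twist": -0.2},
    {"dx": -3.2,"dy": 28.2,"dz": 0,"twist": -0.23},
    {"dx": -3.7,"dy": 31.8,"dz": 0,"twist": -0.25},
    {"dx": -4.2,"dy": 35.7,"dz": 0,"twist": -0.25},
    {"dx": -4.2,"dy": 35.7,"dz": 0,"twist": -0.25},
    {"dx": -4.2,"dy": 35.7,"dz": 0,"twist": -0.25},
  ],
)

```text
time_s: 12.1
eef_pos: [0.4712, 0.0195, 0.3681]
orientation: [0.0, 0.802, 0.597, 0.001]
wrist_force: [0.9, 0.2, -0.4]
grip_width: 0.0086
gripper_force: 68.9
```

Run:
```python
from h import *
p=snap('wrist','w7'); s=ctrl.get_state(); q=s['orientation'];yd=2*np.arctan2(q[2],q[1])-np.pi/2;print(s['eef_pos'],np.degrees(yd),s['wrist_force'],s['wrist_torque'],s['grip_width'])
np.savez('w7.npz',**{k:p[k] for k in ['R','t','fx','fy','cx','cy']})
# expected holder geometry
x=np.array([np.cos(yd),np.sin(yd),0]);y=np.array([-x[1],x[0],0]);g=np.array(s['eef_pos'])-[0,0,.155]
for n,o in [('grip',g),('grip end+',g+.036*y+[0,0,.006]),('bot+',g-[0,0,.066]+.022*y),('card',g-[0,0,.0215]-.003*x)]: print(n,np.round(o,4),proj(p,o))
for l in ['holder_grip','holder_card','label_holder','rail_mouth','rail_home','foot']: find('wrist',p,l)
for c in ('side','top'):
    P=snap(c,c+'7')
    for l in ['holder_grip','holder_card','label_holder','rail_mouth','rail_home']: find(c,P,l)
```

```text
[0.47137715 0.01773938 0.36797297] -16.822146750006837 [-0.70220067 -1.43786886 -0.75008554] [-0.03551989 -0.00697079 -0.02334361] 0.008201858867183406
grip [0.4714 0.0177 0.213 ] [283.  282.8]
grip end+ [0.4818 0.0522 0.219 ] [283.3 208.1]
bot+ [0.4777 0.0388 0.147 ] [283.3 201.1]
card [0.4685 0.0186 0.1915] [277.2 262.5]
wrist holder_grip [0.4741 0.0187 0.2101] 0.82 [288.2 276.3]
wrist holder_card [0.4677 0.0201 0.1868] 0.69 [275.1 256.7]
wrist label_holder [0.4686 0.0171 0.1455] 0.76 [279.4 235.2]
wrist rail_mouth [0.4725 0.0192 0.0637] 0.97 [284.  201.9]
wrist rail_home [0.4728 0.0158 0.0338] 0.96 [285.2 198.1]
wrist foot [ 0.5764 -0.0178 -0.0011] 0.86 [382.4 193.5]
side holder_grip [0.4701 0.0151 0.2117] 0.44 [288.2 210.5]
side holder_card [0.4681 0.014  0.1905] 0.69 [288.7 216.1]
side label_holder [0.4731 0.0158 0.1448] 0.73 [286.5 228.1]
side rail_mouth [0.4745 0.014  0.0579] 0.96 [285.5 248.8]
side rail_home [0.4734 0.0113 0.0358] 0.62 [285.9 253.4]
side rail_home [ 0.7197 -0.2556  0.003 ] 0.33 [241.8 200. ]
```

Run:
```python
from h import *
p=dict(np.load('w7.npz')); im=cv2.imread('pics/w7.png'); g=cv2.cvtColor(im,cv2.COLOR_BGR2GRAY)
print('cols',list(range(262,308,2)))
for r in range(120,262,5): print(r,g[r,262:308:2])
yd=np.radians(-16.9);x=np.array([np.cos(yd),np.sin(yd),0]);y=np.array([-x[1],x[0],0])
m=np.array([.473,.0167,0])
for n,o in [('blk in+',m+.027*y+[0,0,.062]),('blk in-',m-.027*y+[0,0,.062]),('wall+',m+.027*y+.0035*x+[0,0,.07]),('wall-',m-.027*y+.0035*x+[0,0,.07]),('lip+',m+.027*y-.0105*x+[0,0,.06])]: print(n,proj(p,o))
G=np.array([.4714,.0177,.213])
for n,o in [('sh+',G+.036*y-[0,0,.038]),('panel top+',G+.036*y-[0,0,.006]),('tong+',G+.025*y-[0,0,.06]),]: print(n,proj(p,o-.0025*x),proj(p,o+.0025*x))
```

```text
cols [262, 264, 266, 268, 270, 272, 274, 276, 278, 280, 282, 284, 286, 288, 290, 292, 294, 296, 298, 300, 302, 304, 306]
120 [185 183 183 184 184 185 185 184 184 184 183 184 184 183 179 165 129 114
 116 114 114 114 114]
125 [183 183 183 184 184 185 184 184 182 184 185 185 184 184 177 164 125 114
 114 113 111 104 107]
130 [181 183 183 182 185 184 182 182 182 183 184 182 184 184 182 134 110 101
  93 147 159 150 130]
135 [179 183 181 184 183 184 183 182 183 184 182 183 145 124 117 114 115 112
 111 115 135 143 169]
140 [183 181 180 181 183 182 182 182 181 181 171 125 116 113 108 105 130 175
 177 181 181 179 179]
145 [182 182 181 181 182 181 182 182 178 140 123 114 115 110  95 148 155 165
 176 177 178 178 176]
150 [181 179 179 180 182 183 183 181 166 115 111 114 113 112  95 149 158 169
 174 176 174 173 171]
155 [178 178 180 178 180 179 168 119 114 112 113 111 112 109  99 151 156 171
 178 179 178 179 178]
160 [165 170 173 174 176 161 123 110 110 101  89  81  81  81  91 153 154 169
 176 174 175 177 176]
165 [177 175 175 174 172 161 146 133 133 130  92  63  61  66  84 153 158 171
 176 172 17
[... 1375 characters left out ...]
 172 175 173 171 169]
240 [104 106 103 105 103  76  77  88  93  99 100 100 103 102  98  93  88 156
 171 168 168 167 169]
245 [101  99  97  96  98  73  79  86  94  98  99 100  99 101 100  94  85 143
 159 159 158 158 161]
250 [ 78  76  77  66  62  57  77  85  94  99  97  98 101 101  98  94  76  61
  79  80  79  78  92]
255 [ 75  77  77  76  68  55  76  87  91  99  98  98  99 100  97  93  77  56
  76  77  79  78  78]
260 [77 76 76 75 55 50 72 86 91 96 99 98 99 98 95 91 70 45 73 75 77 77 78]
blk in+ [285.4 174.6]
blk in- [285.1 231.8]
wall+ [289.5 175.9]
wall- [288.9 234.6]
lip+ [273.8 174.2]
sh+ [278.8 187.6] [288.1 187.6]
panel top+ [277.7 201.3] [289.2 201.3]
tong+ [279.3 198.6] [287.5 198.6]
```

Request:
drive_tool(
  deltas=[
    {"dx": 0.05,"dy": -0.27,"dz": -2.5,"twist": 0},
    {"dx": 0.05,"dy": -0.27,"dz": -5,"twist": 0},
    {"dx": 0.05,"dy": -0.27,"dz": -7,"twist": 0},
    {"dx": 0.05,"dy": -0.27,"dz": -7.2,"twist": 0},
    {"dx": 0.05,"dy": -0.27,"dz": -7.2,"twist": 0},
    {"dx": 0.05,"dy": -0.27,"dz": -7.2,"twist": 0},
  ],
)

```text
time_s: 13.55
eef_pos: [0.4723, 0.0146, 0.2963]
orientation: [0.0, 0.804, 0.595, 0.0]
wrist_force: [0.1, 0.4, 0.3]
grip_width: 0.0085
gripper_force: 68.9
```

Run:
```python
from h import *
p=snap('wrist','w8'); s=ctrl.get_state(); q=s['orientation'];yd=2*np.arctan2(q[2],q[1])-np.pi/2;print(s['eef_pos'],np.degrees(yd),s['wrist_force'])
np.savez('w8.npz',**{k:p[k] for k in ['R','t','fx','fy','cx','cy']})
for l in ['label_holder','rail_mouth']: find('wrist',p,l)
g=cv2.cvtColor(p['pixels'],cv2.COLOR_RGB2GRAY)
print('cols',list(range(256,312,2)))
for r in range(120,230,4): print(r,*g[r,256:312:2])
x=np.array([np.cos(yd),np.sin(yd),0]);y=np.array([-x[1],x[0],0])
m=np.array([.4735,.0166,0])
for n,o in [('blk in+',m+.027*y+[0,0,.062]),('blk out+',m+.039*y+[0,0,.062]),('wall+',m+.027*y+.0035*x+[0,0,.07]),('lip+',m+.027*y-.0105*x+[0,0,.06])]: print(n,proj(p,o))
G=np.array(s['eef_pos'])-[0,0,.157]+.002*y
for n,o in [('beadend',G+.036*y+[0,0,.006]),('sh+',G+.036*y-[0,0,.038]),('panel top+',G+.036*y-[0,0,.006]),('tong+',G+.025*y-[0,0,.06])]: print(n,proj(p,o-.0025*x),proj(p,o+.0025*x))
for c in ('side',):
    P=snap(c,c+'8')
    for l in ['holder_grip','label_holder','rail_mouth']: find(c,P,l)
```

```text
[0.47238168 0.01456251 0.29661433] -16.949779082216708 [ 0.45078194  0.11062499 -0.68714761]
wrist label_holder [0.4731 0.0145 0.0733] 0.92 [283.6 230.2]
wrist rail_mouth [0.471  0.0182 0.0623] 0.77 [279.1 221.1]
cols [256, 258, 260, 262, 264, 266, 268, 270, 272, 274, 276, 278, 280, 282, 284, 286, 288, 290, 292, 294, 296, 298, 300, 302, 304, 306, 308, 310]
120 179 183 182 183 183 181 180 181 180 181 179 182 183 183 180 182 183 181 171 115 112 114 111 108 113 139 159 162
124 180 181 179 182 182 181 181 181 179 180 180 181 184 182 181 181 181 178 140 110 108 87 113 158 158 147 130 113
128 182 181 179 181 180 181 181 183 184 181 182 181 181 181 184 181 179 135 112 113 111 101 94 106 112 109 112 163
132 180 179 181 180 182 182 181 179 182 180 181 184 181 173 126 112 112 113 114 107 109 117 137 148 165 167 173 175
136 181 181 180 181 180 182 179 177 180 180 180 179 168 125 114 112 113 110 110 126 173 175 177 179 179 178 176 174
140 180 180 180 181 180 180 179 180 179 178 178 177 138 112 114 112 100 93 119 136 172 174 177 180 180 180 178 175
144 180 180 179 179 180 180 181 178 178 178 145 
[... 2184 characters left out ...]
 99 100 100
228 104 103 105 103 104 92 88 82 67 79 89 94 100 98 99 100 99 97 93 85 152 169 171 160 107 97 99 98
blk in+ [283.3 183.4]
blk out+ [283.3 165.3]
wall+ [288.7 185.5]
lip+ [267.7 182.8]
beadend [275.6 198.1] [288.1 198.1]
sh+ [277.6 180.1] [287.  180.1]
panel top+ [276.3 192.1] [287.7 192.1]
tong+ [278.4 192. ] [286.5 192. ]
side holder_grip [ 0.7189 -0.2535  0.0035] 0.63 [241.8 200.2]
side holder_grip [0.4709 0.0134 0.1412] 0.44 [287.4 228.6]
side label_holder [ 0.7203 -0.2557  0.0024] 0.7 [241.7 200.1]
side label_holder [0.4718 0.014  0.0758] 0.51 [286.5 244.8]
side label_holder [ 0.5727 -0.0124 -0.0013] 0.36 [258.5 250.7]
side rail_mouth [0.4769 0.0148 0.0629] 0.67 [284.7 247.7]
```

Request:
drive_tool(
  deltas=[
    {"dx": 0.03,"dy": 0.22,"dz": 0,"twist": 0},
    {"dx": 0.03,"dy": 0.22,"dz": -0.4,"twist": 0},
    {"dx": 0.03,"dy": 0.22,"dz": -0.8,"twist": 0},
    {"dx": 0.03,"dy": 0.22,"dz": -1.2,"twist": 0},
    {"dx": 0.03,"dy": 0.22,"dz": -1.6,"twist": 0},
    {"dx": 0.03,"dy": 0.22,"dz": -1.6,"twist": 0},
  ],
)

```text
time_s: 14.4
eef_pos: [0.4721, 0.0166, 0.2787]
orientation: [-0.0, 0.804, 0.595, -0.001]
wrist_force: [0.1, 0.4, -0.3]
grip_width: 0.0084
gripper_force: 68.9
```

Request:
drive_tool(
  deltas=[
    {"dx": 0,"dy": 0,"dz": -0.3,"twist": 0},
    {"dx": 0,"dy": 0,"dz": -0.6,"twist": 0},
    {"dx": 0,"dy": 0,"dz": -0.9,"twist": 0},
    {"dx": 0,"dy": 0,"dz": -0.9,"twist": 0},
  ],
)

```text
time_s: 14.73
eef_pos: [0.4726, 0.0167, 0.2704]
orientation: [0.0, 0.804, 0.595, 0.0]
wrist_force: [0.7, -1.2, -0.2]
grip_width: 0.0084
gripper_force: 69.2
```

Request:
drive_tool(
  deltas=[
    {"dx": 0,"dy": 0,"dz": -0.2,"twist": 0},
    {"dx": 0,"dy": 0,"dz": -0.4,"twist": 0},
    {"dx": 0,"dy": 0,"dz": -0.6,"twist": 0},
    {"dx": 0,"dy": 0,"dz": -0.8,"twist": 0},
    {"dx": 0,"dy": 0,"dz": -0.8,"twist": 0},
    {"dx": 0,"dy": 0,"dz": -0.8,"twist": 0},
  ],
)

```text
time_s: 15.23
eef_pos: [0.4725, 0.0166, 0.2625]
orientation: [-0.0, 0.804, 0.595, 0.0]
wrist_force: [1.6, -0.8, -2.3]
grip_width: 0.0084
gripper_force: 69.1
```

Request:
drive_tool(
  deltas=[
    {"dx": 0,"dy": 0,"dz": -0.2,"twist": 0},
    {"dx": 0,"dy": 0,"dz": -0.4,"twist": 0},
    {"dx": 0,"dy": 0,"dz": -0.5,"twist": 0},
    {"dx": 0,"dy": 0,"dz": -0.5,"twist": 0},
    {"dx": 0,"dy": 0,"dz": -0.5,"twist": 0},
  ],
)

```text
time_s: 15.65
eef_pos: [0.4725, 0.0166, 0.2579]
orientation: [0.0, 0.804, 0.595, 0.0]
wrist_force: [1.8, -0.8, 6.3]
grip_width: 0.0085
gripper_force: 70.2
```

Request:
drive_tool(
  deltas=[
    {"dx": 0,"dy": 0,"dz": -0.1,"twist": 0},
    {"dx": 0,"dy": 0,"dz": -0.2,"twist": 0},
    {"dx": 0,"dy": 0,"dz": -0.2,"twist": 0},
    {"dx": 0,"dy": 0,"dz": -0.2,"twist": 0},
  ],
)

```text
time_s: 15.98
eef_pos: [0.4725, 0.0167, 0.2568]
orientation: [0.001, 0.804, 0.595, 0.001]
wrist_force: [-1.1, -0.7, 20.8]
grip_width: 0.0083
gripper_force: 72.2
```

Request:
drive_tool(
  deltas=[
    {"dx": 0,"dy": 0,"dz": -0.1,"twist": 0},
    {"dx": 0,"dy": 0,"dz": -0.2,"twist": 0},
    {"dx": 0,"dy": 0,"dz": -0.2,"twist": 0},
    {"dx": 0,"dy": 0,"dz": -0.2,"twist": 0},
  ],
)

```text
time_s: 16.32
eef_pos: [0.4725, 0.017, 0.2564]
orientation: [0.001, 0.804, 0.595, 0.001]
wrist_force: [-5.0, 1.2, 49.8]
grip_width: 0.0085
gripper_force: 76.2
```

Request:
drive_tool(
  deltas=[
    {"dx": 0,"dy": 0,"dz": 0.15,"twist": 0},
    {"dx": 0,"dy": 0,"dz": 0.15,"twist": 0},
    {"dx": 0,"dy": 0,"dz": 0.15,"twist": 0},
    {"dx": 0,"dy": 0,"dz": 0.15,"twist": 0},
  ],
)

```text
time_s: 16.65
eef_pos: [0.4725, 0.0167, 0.2567]
orientation: [0.001, 0.804, 0.595, 0.001]
wrist_force: [-2.3, -1.2, 28.4]
grip_width: 0.0085
gripper_force: 73.2
```

Run:
```python
from h import *
p=snap('wrist','w9'); s=ctrl.get_state(); q=s['orientation'];yd=2*np.arctan2(q[2],q[1])-np.pi/2;print(s['eef_pos'],np.degrees(yd),q,s['wrist_force'],s['wrist_torque'])
for l in ['label_holder','rail_mouth','rail_home','holder_grip','knob_grip']: find('wrist',p,l)
g=cv2.cvtColor(p['pixels'],cv2.COLOR_RGB2GRAY)
print('cols',list(range(256,312,2)))
for r in range(150,214,4): print(r,*g[r,256:312:2])
x=np.array([np.cos(yd),np.sin(yd),0]);y=np.array([-x[1],x[0],0])
G=np.array(s['eef_pos'])-[0,0,.157]; m=np.array([.4735,.0166,0])
for n,o in [('beadend',G+.036*y+[0,0,.006]),('sh+',G+.036*y-[0,0,.038]),('blkout',m+.0385*y+[0,0,.062])]: print(n,proj(p,o-.0025*x),proj(p,o+.0025*x))
for c in ('side','top'):
    P=snap(c,c+'9')
    for l in ['holder_grip','holder_card','label_holder','narrow_holder']: find(c,P,l)
L=cv2.createLineSegmentDetector().detect(g)[0][:,0]
for l in L:
    if abs(l[3]-l[1])>35 and 255<l[0]<330 and max(l[1],l[3])<330:
        d=ray(p,l[2],l[3],.07)-ray(p,l[0],l[1],.07); print(np.round(l),np.round(np.degrees(np.arctan2(d[1],d[0])),1))
```

```text
[0.47246466 0.01672972 0.25670894] -16.95859693127408 [0.00084487 0.80364129 0.59511274 0.00089005] [-2.3049537  -0.06129014 27.87085941] [-0.17317454  0.4879719  -0.1280691 ]
wrist label_holder [0.4724 0.0179 0.0372] 0.56 [280.9 230.7]
wrist rail_mouth [0.4735 0.0207 0.0631] 0.82 [281.  240.4]
wrist rail_home [0.4729 0.0192 0.0333] 0.77 [281.1 226.8]
wrist holder_grip [0.4767 0.0164 0.0982] 0.87 [290.1 274.1]
cols [256, 258, 260, 262, 264, 266, 268, 270, 272, 274, 276, 278, 280, 282, 284, 286, 288, 290, 292, 294, 296, 298, 300, 302, 304, 306, 308, 310]
150 177 179 177 179 180 178 179 177 176 167 117 112 111 113 113 110 107 82 128 157 158 145 173 173 173 174 176 177
154 178 176 179 179 179 179 178 179 164 126 119 111 112 112 111 110 106 85 131 155 161 143 170 171 172 171 173 172
158 179 179 177 178 179 178 175 177 161 148 113 113 111 110 110 108 108 85 127 156 157 142 171 171 172 175 174 173
162 172 175 175 177 178 173 159 155 123 110 110 112 110 111 110 107 106 84 129 159 156 155 174 173 175 177 173 172
166 175 175 176 175 172 147 111 107 111 108 109 108 109 109 110 109 103 80 130 1
[... 1064 characters left out ...]
 159 164 164 165 168 171 172
210 69 67 65 84 90 82 82 83 69 81 88 96 96 98 99 99 99 97 94 87 126 158 168 167 168 170 169 171
beadend [274.5 203. ] [286.9 203. ]
sh+ [276.6 183.9] [285.9 183.9]
blkout [278.5 179. ] [287.8 179. ]
side holder_grip [0.4694 0.0146 0.1012] 0.65 [287.4 238.9]
side holder_card [0.4693 0.0189 0.0774] 0.41 [286.9 245.6]
side label_holder [0.4726 0.0176 0.034 ] 0.66 [285.6 255.2]
top holder_grip [ 0.5794 -0.0153  0.1325] 0.7 [251.5 199.8]
top narrow_holder [ 0.5134 -0.2554  0.0062] 0.42 [338.8 228.3]
[292. 149. 291. 201.] -107.8
[296. 208. 296. 244.] -107.2
[293. 327. 293. 247.] 73.2
[297. 249. 299. 287.] -103.4
[299. 162. 297. 198.] -108.4
[274. 276. 274. 327.] -107.6
```

The holder is home: its origin reads about 34–37 mm high, the stop is hard, it's pressed with about 28 N, and it hasn't slipped in the grip. Handing in.

```bash
python3 -c "
from cell import ctrl
print(ctrl.finish_job())"
```

```text
the job is handed in; nothing more can be done
None
```

I turned the carousel so the empty station faces the pointer, then pressed the wide holder down to a hard stop in its rail. The arm still grips it upright, pressing with about 28 N. I handed the job in at about 17 s; it returned no verdict. I judged the detent and seating from camera measurements and wrist force.

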